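# Seat the crooked press anvil in its holder

## Robot

A 7-joint arm with a two-finger parallel gripper is mounted at the origin on the work surface. World frame = base frame: x ahead of the robot, y to its left, z up, the work surface at z = 0. Lengths are in m, angles in rad, forces in N, time in s.
With the tool pointing down it reaches from about 0.425 to 1.025 m from the base axis. Payload 3.6 kg.
Tool frame: the origin (TCP) lies between the finger pads; the fingertips stand ahead of it and the grasp point (between the pads) lies 8 mm behind it (finger_overhang is the z of the fingertips in the tool frame, in m); z points along the fingers, y is the line along which they close (so a half turn about z gives the same grasp; the last joint's range is limited). The gripper opens to 85 mm and grips with 20 to 120 N. Pads are 22 mm wide; open, the fingers measure 114 mm over their backs; the gripper's body (76 mm by 85 mm) begins 54 mm behind the grasp point. The pads swing forward as they close: fully open they stand 13 mm farther back than shut.
Start: joints at [1.036, 0.591, 0.048, 1.609, -0.033, 0.943, -0.034], TCP at [0.31, -0.655, 0.242] pointing down, gripper open.
Joint ranges: [-2.69, 2.69], [-0.47, 2.24], [-1.27, 1.36], [0.19, 2.51], [-1.53, 4.68], [0.08, 2.07], [-3.09, 3.09]. Speed limits (rad/s): [2.57, 2.57, 3.14, 3.14, 3.14, 3.14, 3.14].

## Interface

Orientations are given as a unit quaternion [x, y, z, w].
In Python, from station import * gives the robot as it stands. The module is installed in compiled form; this text tells all that it offers.
- The arm moves only by the shell command python3 -m handwheel 'ROWS' [OPENING]. ROWS is JSON, a list of rows, each an object of numbers: "dx", "dy", "dz": the shift along the world's x, y, z in mm; "rx", "ry", "rz": the turn, a rotation vector about the world's x, y, z in degrees. In form: [{"dx": .., "dy": .., "dz": .., "rx": .., "ry": .., "rz": ..}, ...]. A call has 1 to 20 rows; each row shifts and turns the commanded pose from where the row before left it; what a row does not reach is not made up. A row lasts 1/12 s, in which the tool goes at most 41.7 mm and 7.16 degrees, less where a joint would pass 70% of its speed; a pose out of reach is approached as far as the arm can. A call is refused whole if a number of a shift passes 41.7 or a number of a turn 7.16, either way. A call with a gripper value outside its range is refused whole. OPENING is the opening, from 0 (shut) to 1 (fully open), set as the call begins (- or left out, the last holds). The fingers move at their own pace and stop on an object; the grip force is fixed at half the most. Time passes only in rows, so rows that do not move let the fingers close. It gives the time, the measured TCP pose, the force, the opening and the grip force at its end, in the units of the state.
- read_state(): the state, without advancing time (a new reading comes with each control period).
- camera(name): name is "side" or "top" or "wrist"; returns a dict with "frame" (400x640x3 uint8, red, green, blue), "range_z" (400x640 float32, m along the optical axis (not along the pixel's ray), 0 where there is no reading), "fovy" (degrees; the focal length in pixels is half the picture's height over the tangent of half this angle, whatever the lens; pixels are square), "cx", "cy" (the principal point, pixels), "R" (3x3) and "t" (3): a world point X has camera coordinates R X + t. Camera axes: x right, y down, z forward; pixel columns grow to the right and rows downward; lengths in m; the calibration is good to about 2 mm. A picture is of the moment at which its call begins.
- sign_off(): hands the job in; it is judged then, once.
Trained networks look in the newest picture that a camera, given by its name, has taken for a name from the list of things; names that differ only in an ending like _2 or _b are one class to them, and where a whole thing is asked for, a point or a joint stands for the part that bears it (a point fixed in the world has none). Each returns a list of dicts, best first, with "conf" (0 to 1); they miss things now and then, are a little off and sometimes report something else, mostly with a low value. They report only what shows in the picture. A call takes as long as a camera call. They do not tell look-alikes from the thing itself.
- masks_of(camera, label): "region" (400x640 bool, what is visible of it) and "extent" ([left, top, right, bottom] as shares, 0 to 1, of the picture: columns of its width, rows of its height, round what is visible of it).
- pinpoint(camera, label): "position" ([row, column] as shares, 0 to 1, of the picture: columns of its width, rows of its height: a listed point, or the origin of a listed thing).
The state is a dict: "clock": time; "joint_positions": joint angles; "joint_vel": joint speeds; "joint_torque": joint torques, N m; "tcp_pos": TCP position; "tool_rot": TCP orientation; "wrist_force": force on the tool from outside, world axes, zero at the start; "moment": the same for the moment, N m; "gripper_width": finger opening in m; "grasp_force": force on a finger pad.
Only numpy, scipy, OpenCV 4.12 (cv2) and the standard library are available. Lean on these libraries where they do the work, as an engineer would, in place of code of your own. Each camera call takes 0.05 s, during which the arm holds its last target. There are 200 camera calls.

## Task

One of the two square press anvils is standing crooked, perched on the edge of its square recess, while the other is already home. Take the crooked one from above and, without lifting it out of the mouth, turn it in small steps while pressing it lightly down until it drops into its recess and is fully home, then let go. Leave the anvil that is already seated as it is.

Things in the scene. Friction and masses are not known exactly. Their poses are not given: they have to be found in the camera images.
- anvil: Crooked anvil: loose aluminium block, 40 x 40 mm, 56 mm tall, about 240 g. Origin: centre of its underside; x, y square to its sides, z up. Starts upright in its holder's round mouth, on the recess rim, 28 to 45 degrees out of line either way (same every 90 degrees), top 46 mm above the holder's; home, 26 mm. Grip any two opposite sides. Drops within about 10 degrees of square and 2 mm of centre.
- holder: Its holder: fixed grey steel block, 110 x 110 mm, 42 mm tall, on the bench, at left or right. Origin: centre of its underside; x, y along its sides, z up. Centred in its top: a round mouth 64 mm across, 10 mm deep; below that the square recess, 46 x 46 mm, in line with the block's sides, a further 20 mm deep (rim 32 mm, floor 12 mm above the bench).
- other_anvil: The other square anvil, same size, already home in a second holder of the same kind (top 26 mm above that holder's). Leave it alone. Origin: centre of its underside. A six-sided and a round anvil of the same height standing on the bench belong to other work.
Not all that is in view belongs to the job. Leave any purple, red or yellow look-alike of the anvil alone.

How it is judged:
At the end, for the whole second after the job is handed in: The crooked anvil is fully home in its own holder's recess: its underside within 4 mm of the recess floor, within 10 mm of the holder's centre, upright within 6 degrees, at rest and released (z of anvil in the frame of holder below 0.016 m and horizontal distance between anvil and holder below 0.01 m and angle between anvil's own z axis and vertical below 0.1 rad and linear speed of anvil below 0.02 m/s and angular speed of anvil below 0.2 rad/s); the robot touches nothing.
It fails at once if the crooked anvil is lifted out of its holder (over 18 mm above the recess rim) (z of anvil in the frame of holder above 0.05 m).
It fails at once if the anvil that is already home is shifted or lifted by more than 10 mm (distance of other_anvil from where it was at the start of the episode above 0.01 m).
It also fails if it takes over 32 s, if anything falls off the work surface, if the arm or the gripper's body presses on something with over 40 N, if the wrist force passes 120 N, or if a joint passes its speed limit or range.

## Working session

There is one attempt and no reset: what is moved stays moved. The work goes in short steps, Python scripts to look and compute and a shell command to move; the robot and the scene stay as the last step left them, time stands still between calls to the robot, and variables do not carry over. Pictures are saved under pics/ and viewed, at most 10 in all, crops included, and the job is handed in when it is done.

```bash
mkdir -p pics; cat > h.py <<'E'
from station import *
import numpy as np, cv2
def save(c,n,crop=None,s=1):
    f=c["frame"][:,:,::-1]
    if crop: f=f[crop[1]:crop[3],crop[0]:crop[2]]
    if s!=1: f=cv2.resize(f,None,fx=s,fy=s,interpolation=cv2.INTER_CUBIC)
    cv2.imwrite("pics/"+n+".png",f)
def foc(c): return 200/np.tan(np.radians(c["fovy"])/2)
def cloud(c):
    z=c["range_z"]; v,u=np.mgrid[0:400,0:640]; f=foc(c)
    P=np.stack([(u-c["cx"])/f*z,(v-c["cy"])/f*z,z],-1)
    return (P-c["t"])@c["R"]
def proj(c,X):
    p=c["R"]@np.asarray(X)+c["t"]; f=foc(c); return f*p[0]/p[2]+c["cx"],f*p[1]/p[2]+c["cy"]
E
python3 - <<'E'
from h import *
s=read_state(); print(s["clock"],s["tcp_pos"],s["tool_rot"],s["gripper_width"])
for n in ("top","side"):
    c=camera(n); save(c,n+"0"); C=cloud(c)
    for l in ("anvil","holder","other_anvil"):
        for m in masks_of(n,l)[:5]:
            r=m["region"]&(c["range_z"]>0); e=np.array(m["extent"])*[640,400,640,400]
            print(n,l,round(m["conf"],2),e.round(),np.median(C[r],0).round(3),"ztop",np.percentile(C[r][:,2],97).round(3))
        print([ (round(p["conf"],2),(np.array(p["position"])*[400,640]).round()) for p in pinpoint(n,l)[:5]])
E
```

```text
0.0 [ 0.3096236  -0.65466178  0.24115745] [ 9.75696838e-01  2.19121956e-01 -2.94381540e-04 -1.07765493e-03] 0.08517352887657514
top anvil 0.65 [377. 180. 405. 206.] [ 0.522 -0.179  0.086] ztop 0.091
top anvil 0.65 [378. 243. 402. 263.] [ 0.393 -0.177  0.055] ztop 0.059
top anvil 0.6 [432. 170. 454. 189.] [ 0.564 -0.299  0.054] ztop 0.058
[(0.83, array([183., 441.])), (0.78, array([150., 390.])), (0.58, array([255., 387.]))]
top holder 0.6 [361. 170. 415. 225.] [ 0.517 -0.175  0.04 ] ztop 0.045
[(0.64, array([196., 387.]))]
top other_anvil 0.98 [195. 168. 224. 192.] [0.554 0.231 0.066] ztop 0.07
[(0.79, array([183., 209.]))]
side anvil 0.9 [305. 163. 322. 188.] [ 0.525 -0.167  0.068] ztop 0.089
side anvil 0.77 [257. 174. 278. 200.] [ 0.647 -0.169  0.035] ztop 0.057
side anvil 0.69 [352. 175. 375. 200.] [ 0.397 -0.166  0.037] ztop 0.057
side anvil 0.61 [294. 158. 305. 173.] [ 0.574 -0.286  0.048] ztop 0.057
[(0.88, array([198., 363.])), (0.72, array([187., 312.])), (0.61, array([192., 269.])), (0.52, array([179., 302.]))]
side holder 0.86 [287. 172. 337. 205.] [ 0.528 -0.131  0.035] ztop 0.044
[(0.9, array([196., 311.]))]
side other_anvil 0.67 [266. 267. 302. 302.] [0.556 0.248 0.062] ztop 0.069
[(0.8, array([301., 284.]))]
```

View pics/top0.png

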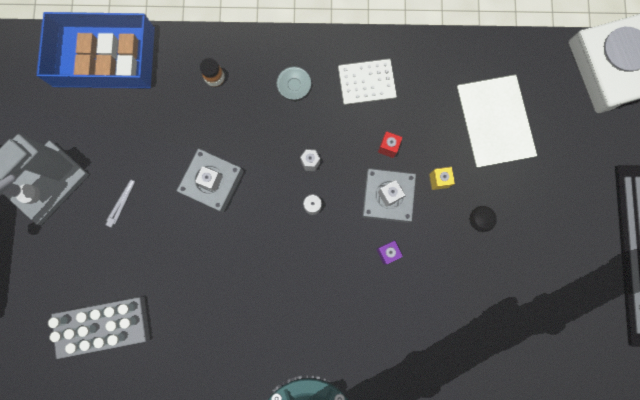

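View pics/side0.png

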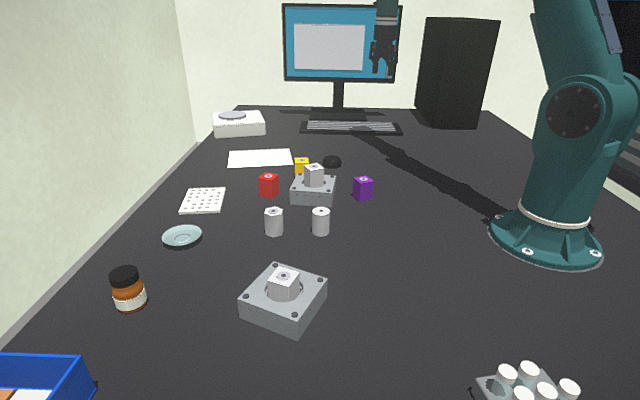

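```bash
python3 - <<'E'
from h import *
from scipy.spatial.transform import Rotation as Ro
c=camera("top"); C=cloud(c); c2=camera("side"); 
save(c,"crop0",(340,150,470,280),4)
def rect(c,lo,hi,box,n):
    C=cloud(c); m=(C[...,2]>lo)&(C[...,2]<hi)&(C[...,0]>box[0])&(C[...,0]<box[1])&(C[...,1]>box[2])&(C[...,1]<box[3])
    r=cv2.minAreaRect((C[m][:,:2]*1000).astype(np.float32)); print(n,m.sum(),C[m].mean(0).round(4),r)
for cc,n in ((c,"top"),(c2,"side")):
    rect(cc,.078,.1,(.45,.6,-.25,-.1),n+" anvil")
    rect(cc,.036,.048,(.44,.61,-.26,-.08),n+" holder")
    rect(cc,.036,.048,(.44,.65,.14,.33),n+" holder2")
w=camera("wrist"); s=read_state(); R=Ro.from_quat(s["tool_rot"]).as_matrix()
print("tool R",R.round(3)); cp=-w["R"].T@w["t"]; print("cam in tool",(R.T@(cp-s["tcp_pos"])).round(3),(R.T@w["R"].T).round(3),w["fovy"])
E
```

```text
top anvil 333 [ 0.5252 -0.1806  0.0866] ((525.7142944335938, -181.14540100097656), (39.983367919921875, 41.203338623046875), 30.063304901123047)
top holder 1669 [ 0.5245 -0.1806  0.0408] ((525.694580078125, -181.32606506347656), (110.59758758544922, 110.62586212158203), 84.08232879638672)
top holder2 1693 [0.5556 0.2354 0.0412] ((556.3585815429688, 236.4094696044922), (112.0997085571289, 109.93677520751953), 66.02633666992188)
side anvil 161 [ 0.5273 -0.1734  0.0857] ((527.4436645507812, -179.39752197265625), (40.38539505004883, 42.57154083251953), 29.656713485717773)
side holder 629 [ 0.5279 -0.1633  0.0417] ((527.9027099609375, -180.10888671875), (114.13634490966797, 110.20342254638672), 84.17112731933594)
side holder2 2417 [0.5567 0.2502 0.0417] ((557.6282348632812, 236.66287231445312), (112.05723571777344, 110.84659576416016), 66.32353973388672)
tool R [[ 0.904  0.428 -0.   ]
 [ 0.428 -0.904 -0.   ]
 [-0.     0.    -1.   ]]
cam in tool [ 0.069 -0.    -0.132] [[ 0.    -0.962 -0.273]
 [ 1.     0.001 -0.001]
 [ 0.002 -0.273  0.962]] 60.96735942561089
```

The top view shows these look-alikes:
- red at (391,143)
- yellow (442,178)
- purple (391,253)
- seated square anvil (207,178)
- hex (310,160)
- round (312,204)

The one I want is the bare aluminium square perched in the right-hand holder, at (392,192) in the top view and (313,174) in the side view. Its top is at z = 0.087 against 0.042 for the holder, at (0.526, -0.181). It sits at 30° and the holder at -6°, so it needs about -36° of turn.

View pics/crop0.png

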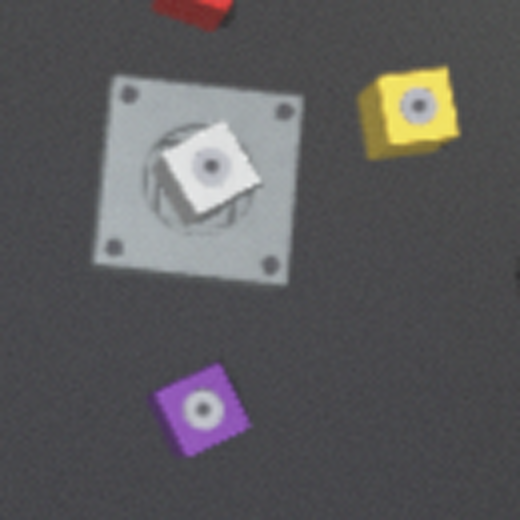

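```bash
python3 -c "
import station;print([ (k,getattr(station,k)) for k in dir(station) if isinstance(getattr(station,k),(int,float,dict,list,tuple)) and not k.startswith('__')], [k for k in station.read_state()])"
python3 -m handwheel '[{"dx":14.4,"dy":31.6,"rz":0.31},{"dx":14.4,"dy":31.6,"rz":0.31},{"dx":14.4,"dy":31.6,"rz":0.31},{"dx":14.4,"dy":31.6,"rz":0.31},{"dx":14.4,"dy":31.6,"rz":0.31},{"dx":14.4,"dy":31.6,"rz":0.31},{"dx":14.4,"dy":31.6,"rz":0.31},{"dx":14.4,"dy":31.6,"rz":0.31},{"dx":14.4,"dy":31.6,"rz":0.31},{"dx":14.4,"dy":31.6,"rz":0.31},{"dx":14.4,"dy":31.6,"rz":0.31},{"dx":14.4,"dy":31.6,"rz":0.31},{"dx":14.4,"dy":31.6,"rz":0.31},{"dx":14.4,"dy":31.6,"rz":0.31},{"dx":14.4,"dy":31.6,"rz":0.31},{},{}]' 1
```

```text
[('finger_overhang', 0.011)] ['clock', 'joint_positions', 'joint_vel', 'joint_torque', 'tcp_pos', 'tool_rot', 'wrist_force', 'moment', 'grasp_force', 'gripper_width']invalid input at $[0]: expected keys dx, dy, dz, rx, ry, rz
```

The crop shows the white square anvil at crop pixel (210,167), twisted on the recess rim in its round mouth, so the choice is confirmed. Every row needs all six keys.

```bash
python3 -m handwheel '[{"dx":14.4,"dy":31.6,"dz":0,"rx":0,"ry":0,"rz":0.31},{"dx":14.4,"dy":31.6,"dz":0,"rx":0,"ry":0,"rz":0.31},{"dx":14.4,"dy":31.6,"dz":0,"rx":0,"ry":0,"rz":0.31},{"dx":14.4,"dy":31.6,"dz":0,"rx":0,"ry":0,"rz":0.31},{"dx":14.4,"dy":31.6,"dz":0,"rx":0,"ry":0,"rz":0.31},{"dx":14.4,"dy":31.6,"dz":0,"rx":0,"ry":0,"rz":0.31},{"dx":14.4,"dy":31.6,"dz":0,"rx":0,"ry":0,"rz":0.31},{"dx":14.4,"dy":31.6,"dz":0,"rx":0,"ry":0,"rz":0.31},{"dx":14.4,"dy":31.6,"dz":0,"rx":0,"ry":0,"rz":0.31},{"dx":14.4,"dy":31.6,"dz":0,"rx":0,"ry":0,"rz":0.31},{"dx":14.4,"dy":31.6,"dz":0,"rx":0,"ry":0,"rz":0.31},{"dx":14.4,"dy":31.6,"dz":0,"rx":0,"ry":0,"rz":0.31},{"dx":14.4,"dy":31.6,"dz":0,"rx":0,"ry":0,"rz":0.31},{"dx":14.4,"dy":31.6,"dz":0,"rx":0,"ry":0,"rz":0.31},{"dx":14.4,"dy":31.6,"dz":0,"rx":0,"ry":0,"rz":0.31},{"dx":0,"dy":0,"dz":0,"rx":0,"ry":0,"rz":0},{"dx":0,"dy":0,"dz":0,"rx":0,"ry":0,"rz":0}]' 1
cat >> h.py <<'E'
def look(cams=("top","side","wrist"),lo=.055,hi=.1):
    from scipy.spatial.transform import Rotation as Ro
    s=read_state(); R=Ro.from_quat(s["tool_rot"]).as_matrix()
    print("t",round(s["clock"],2),"tcp",s["tcp_pos"].round(4),"y axis deg",np.degrees(np.arctan2(R[1,1],R[0,1])).round(1),"tilt",np.degrees(np.arccos(-R[2,2])).round(2),"F",s["wrist_force"].round(1),"w",round(s["gripper_width"],4))
    out={}
    for n in cams:
        c=out[n]=camera(n); C=cloud(c); box=(C[...,0]>.44)&(C[...,0]<.61)&(C[...,1]>-.265)&(C[...,1]<-.095)&(c["range_z"]>0)
        near=np.hypot(C[...,0]-.526,C[...,1]+.181)<.03
        for nm,m in (("anvil",box&near&(C[...,2]>lo)&(C[...,2]<hi)),("holder",box&(C[...,2]>.037)&(C[...,2]<.047))):
            if m.sum()<30: print(n,nm,"few");continue
            z=np.median(C[m][:,2])
            q=C[m]; q=q[abs(q[:,2]-np.percentile(q[:,2],80))<.006]
            r=cv2.minAreaRect((q[:,:2]*1000).astype(np.float32)); print(n,nm,len(q),"z",np.median(q[:,2]).round(4),np.round(r[0],1),np.round(r[1],1),round(r[2],1))
    return out
E
python3 -c "
from h import *
o=look(); save(o['wrist'],'w1')"
```

```text
clock: 2.27
tcp_pos: [0.5274, -0.1784, 0.2426]
tool_rot: [0.965, 0.261, 0.001, -0.0]
wrist_force: [-0.1, -0.2, -0.3]
gripper_width: 0.0852
grasp_force: 0.0
t 2.27 tcp [ 0.5274 -0.1784  0.2426] y axis deg -59.7 tilt 0.07 F [-0.1 -0.2 -0.3] w 0.0852
top anvil 177 z 0.0864 [ 523.9 -181.8] [36.4 40. ] 29.0
top holder 1074 z 0.0408 [ 525.7 -178.6] [105.4 110.1] 84.0
side anvil 134 z 0.0879 [ 528.1 -178.5] [40.3 41.3] 30.0
side holder 608 z 0.0421 [ 527.8 -180.8] [116.6 110. ] 84.3
wrist anvil 2104 z 0.0882 [ 526.7 -180.6] [39.8 40. ] 30.0
wrist holder 8748 z 0.0422 [ 526.2 -181. ] [110.6 110.4] 84.1
```

The wrist, top and side cameras agree: anvil centre (526.7, -180.6), top at 88 mm, turned 30°; holder (526, -181) at -6°. I'm going down and closing.

```bash
python3 -m handwheel '[{"dx":-0.8,"dy":-2.3,"dz":-25,"rx":0,"ry":0,"rz":-0.2},{"dx":0,"dy":0,"dz":-25,"rx":0,"ry":0,"rz":0},{"dx":0,"dy":0,"dz":-25,"rx":0,"ry":0,"rz":0},{"dx":0,"dy":0,"dz":-25,"rx":0,"ry":0,"rz":0},{"dx":0,"dy":0,"dz":-25,"rx":0,"ry":0,"rz":0},{"dx":0,"dy":0,"dz":-20,"rx":0,"ry":0,"rz":0},{"dx":0,"dy":0,"dz":-12,"rx":0,"ry":0,"rz":0},{"dx":0,"dy":0,"dz":-10,"rx":0,"ry":0,"rz":0},{"dx":0,"dy":0,"dz":0,"rx":0,"ry":0,"rz":0},{"dx":0,"dy":0,"dz":0,"rx":0,"ry":0,"rz":0}]' 1
python3 -c "
from h import *
o=look(('side','wrist')); save(o['side'],'s1',(270,130,370,220),6)"
```

```text
clock: 3.25
tcp_pos: [0.5252, -0.1844, 0.0755]
tool_rot: [0.967, 0.256, -0.0, 0.0]
wrist_force: [0.1, 0.4, 1.1]
gripper_width: 0.0857
grasp_force: 0.0
t 3.25 tcp [ 0.5252 -0.1844  0.0755] y axis deg -60.3 tilt 0.02 F [0.1 0.4 1.1] w 0.0857
side anvil 101 z 0.0882 [ 528.6 -178.9] [38.  42.6] 29.2
side holder 592 z 0.042 [ 528.1 -180.3] [114.  110.4] 84.2
wrist anvil 9569 z 0.0882 [ 526.3 -181. ] [41.2 40.4] 29.7
wrist holder 26839 z 0.0422 [ 526.1 -181.3] [110.9 110.6] 84.2
```

View pics/s1.png

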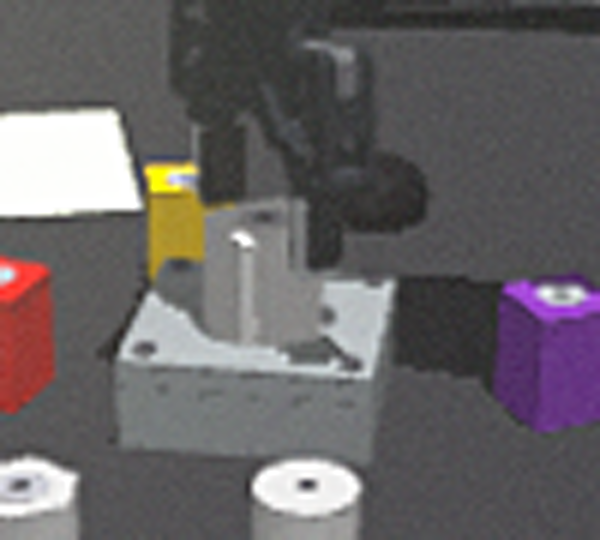

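The side crop shows the open fingers straddling the aluminium anvil (about 255,260), with tips only a little below its top. The TCP stands 1 and 3.5 mm off, so I'm correcting that, going 5 mm lower and closing.

```bash
python3 -m handwheel '[{"dx":1.2,"dy":3.5,"dz":-5,"rx":0,"ry":0,"rz":0},{"dx":0,"dy":0,"dz":0,"rx":0,"ry":0,"rz":0},{"dx":0,"dy":0,"dz":0,"rx":0,"ry":0,"rz":0}]' 1
python3 -m handwheel '[{"dx":0,"dy":0,"dz":0,"rx":0,"ry":0,"rz":0},{"dx":0,"dy":0,"dz":0,"rx":0,"ry":0,"rz":0},{"dx":0,"dy":0,"dz":0,"rx":0,"ry":0,"rz":0},{"dx":0,"dy":0,"dz":0,"rx":0,"ry":0,"rz":0},{"dx":0,"dy":0,"dz":0,"rx":0,"ry":0,"rz":0},{"dx":0,"dy":0,"dz":0,"rx":0,"ry":0,"rz":0},{"dx":0,"dy":0,"dz":0,"rx":0,"ry":0,"rz":0},{"dx":0,"dy":0,"dz":0,"rx":0,"ry":0,"rz":0},{"dx":0,"dy":0,"dz":0,"rx":0,"ry":0,"rz":0},{"dx":0,"dy":0,"dz":0,"rx":0,"ry":0,"rz":0},{"dx":0,"dy":0,"dz":0,"rx":0,"ry":0,"rz":0},{"dx":0,"dy":0,"dz":0,"rx":0,"ry":0,"rz":0}]' 0
python3 -c "
from h import *
o=look(('side','wrist')); save(o['side'],'s2',(270,130,370,220),6)"
```

```text
clock: 3.6
tcp_pos: [0.5267, -0.1797, 0.0707]
tool_rot: [0.966, 0.257, 0.0, 0.0]
wrist_force: [0.5, -0.3, -0.5]
gripper_width: 0.0853
grasp_force: 0.0
clock: 4.6
tcp_pos: [0.5266, -0.1804, 0.0706]
tool_rot: [0.966, 0.257, 0.0, 0.0]
wrist_force: [-0.3, 0.3, 5.7]
gripper_width: 0.0393
grasp_force: 60.0
t 4.6 tcp [ 0.5266 -0.1804  0.0706] y axis deg -60.2 tilt 0.03 F [-0.3  0.3  5.7] w 0.0393
side anvil 97 z 0.0883 [ 532.1 -175.2] [39.6 57.3] 48.9
side holder 600 z 0.0421 [ 528.1 -179.9] [114.9 110.4] 84.2
wrist anvil 11008 z 0.0882 [ 526.6 -180.8] [41.1 57.9] 29.9
wrist holder 23766 z 0.0422 [ 526.  -181.3] [110.8 110.7] 84.2
```

View pics/s2.png

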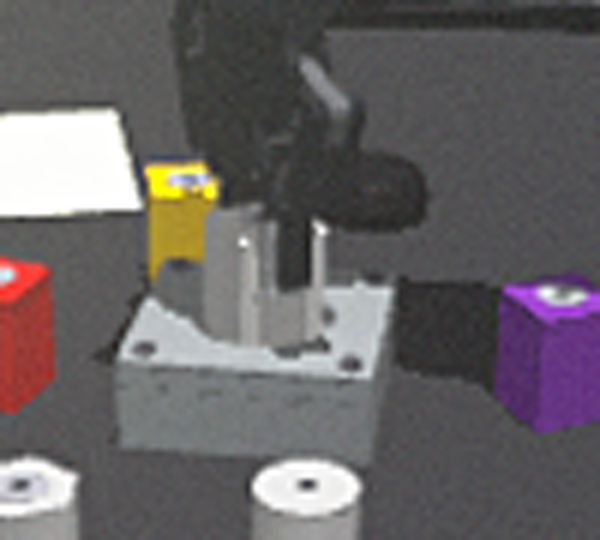

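The crop shows the finger gripping the crooked anvil (about 290,250), with 60 N of grip and 39 mm of opening. Now I'll turn it in small steps, pressing lightly.

```bash
python3 -m handwheel '[{"dx":0,"dy":0,"dz":-0.6,"rx":0,"ry":0,"rz":-2},{"dx":0,"dy":0,"dz":-0.6,"rx":0,"ry":0,"rz":-2},{"dx":0,"dy":0,"dz":0,"rx":0,"ry":0,"rz":-2},{"dx":0,"dy":0,"dz":0,"rx":0,"ry":0,"rz":-2},{"dx":0,"dy":0,"dz":0,"rx":0,"ry":0,"rz":-2}]'
python3 -c "
from h import *
o=look(('wrist',))"
```

```text
clock: 5.12
tcp_pos: [0.5273, -0.1804, 0.0704]
tool_rot: [0.985, 0.171, 0.001, 0.0]
wrist_force: [-1.9, -0.5, 12.3]
gripper_width: 0.0391
grasp_force: 61.3
t 5.12 tcp [ 0.5273 -0.1804  0.0704] y axis deg -70.3 tilt 0.11 F [-1.9 -0.5 12.3] w 0.0391
wrist anvil 11029 z 0.0881 [ 527.1 -180.7] [41.  57.8] 19.9
wrist holder 23326 z 0.0422 [ 525.9 -181.2] [110.7 111.2] 84.1
```

```bash
python3 -m handwheel '[{"dx":-0.5,"dy":-0.2,"dz":-0.3,"rx":0,"ry":0,"rz":-2},{"dx":-0.5,"dy":-0.2,"dz":0,"rx":0,"ry":0,"rz":-2},{"dx":0,"dy":0,"dz":-0.3,"rx":0,"ry":0,"rz":-2},{"dx":0,"dy":0,"dz":0,"rx":0,"ry":0,"rz":-2},{"dx":0,"dy":0,"dz":0,"rx":0,"ry":0,"rz":-2},{"dx":0,"dy":0,"dz":-0.3,"rx":0,"ry":0,"rz":-2},{"dx":0,"dy":0,"dz":0,"rx":0,"ry":0,"rz":-2},{"dx":0,"dy":0,"dz":0,"rx":0,"ry":0,"rz":-2}]'
python3 -c "
from h import *
o=look(('wrist',))"
```

```text
clock: 5.83
tcp_pos: [0.5259, -0.1806, 0.0683]
tool_rot: [0.999, 0.032, 0.0, 0.0]
wrist_force: [0.1, -0.4, 1.0]
gripper_width: 0.039
grasp_force: 61.7
t 5.83 tcp [ 0.5259 -0.1806  0.0683] y axis deg -86.3 tilt 0.05 F [ 0.1 -0.4  1. ] w 0.039
wrist anvil 11069 z 0.0859 [ 525.4 -181.1] [41.2 58.5] 3.9
wrist holder 22701 z 0.0422 [ 526.1 -181.1] [110.7 110.8] 84.1
```

It has begun to enter: 2 mm lower and the force has gone. I'll finish squaring it up, then lower it.

```bash
python3 -m handwheel '[{"dx":0.2,"dy":-0.3,"dz":-0.3,"rx":0,"ry":0,"rz":-2},{"dx":0.2,"dy":-0.2,"dz":-0.3,"rx":0,"ry":0,"rz":-2},{"dx":0,"dy":0,"dz":-0.3,"rx":0,"ry":0,"rz":-2},{"dx":0,"dy":0,"dz":-0.3,"rx":0,"ry":0,"rz":-2},{"dx":0,"dy":0,"dz":-0.3,"rx":0,"ry":0,"rz":-1.6},{"dx":0,"dy":0,"dz":-1.5,"rx":0,"ry":0,"rz":0},{"dx":0,"dy":0,"dz":-1.5,"rx":0,"ry":0,"rz":0},{"dx":0,"dy":0,"dz":-1.5,"rx":0,"ry":0,"rz":0}]'
python3 -c "
from h import *
o=look(('wrist',))"
```

```text
clock: 6.55
tcp_pos: [0.5256, -0.1809, 0.0619]
tool_rot: [0.999, -0.051, -0.0, -0.0]
wrist_force: [0.4, 0.1, -2.7]
gripper_width: 0.0391
grasp_force: 61.1
t 6.55 tcp [ 0.5256 -0.1809  0.0619] y axis deg -95.8 tilt 0.03 F [ 0.4  0.1 -2.7] w 0.0391
wrist anvil 11031 z 0.0795 [ 525.1 -181. ] [58.5 41.2] 84.2
wrist holder 24774 z 0.0422 [ 526.1 -181.1] [110.8 110.7] 84.2
```

```bash
python3 -m handwheel '[{"dx":0.3,"dy":0,"dz":-1.5,"rx":0,"ry":0,"rz":0},{"dx":0.3,"dy":0,"dz":-1.5,"rx":0,"ry":0,"rz":0},{"dx":0,"dy":0,"dz":-1.5,"rx":0,"ry":0,"rz":0},{"dx":0,"dy":0,"dz":-1.5,"rx":0,"ry":0,"rz":0},{"dx":0,"dy":0,"dz":-1.5,"rx":0,"ry":0,"rz":0},{"dx":0,"dy":0,"dz":-1.5,"rx":0,"ry":0,"rz":0},{"dx":0,"dy":0,"dz":-1,"rx":0,"ry":0,"rz":0},{"dx":0,"dy":0,"dz":0,"rx":0,"ry":0,"rz":0}]'
python3 -c "
from h import *
o=look(('wrist',))"
```

```text
clock: 7.27
tcp_pos: [0.5262, -0.181, 0.052]
tool_rot: [0.999, -0.051, -0.0, -0.0]
wrist_force: [0.3, -0.4, -1.5]
gripper_width: 0.0387
grasp_force: 61.1
t 7.27 tcp [ 0.5262 -0.181   0.052 ] y axis deg -95.8 tilt 0.03 F [ 0.3 -0.4 -1.5] w 0.0387
wrist anvil 11099 z 0.0697 [ 525.8 -181. ] [58.2 40.9] 84.3
wrist holder 28254 z 0.0422 [ 526.6 -181. ] [111. 110.] 84.1
```

```bash
python3 -m handwheel '[{"dx":0,"dy":0,"dz":-1,"rx":0,"ry":0,"rz":0},{"dx":0,"dy":0,"dz":-0.9,"rx":0,"ry":0,"rz":0},{"dx":0,"dy":0,"dz":0,"rx":0,"ry":0,"rz":0},{"dx":0,"dy":0,"dz":0,"rx":0,"ry":0,"rz":0}]'
python3 -c "
from h import *
o=look(('wrist',))"
```

```text
clock: 7.65
tcp_pos: [0.5265, -0.1812, 0.0507]
tool_rot: [0.999, -0.051, 0.0, -0.0]
wrist_force: [-1.0, 0.5, 3.2]
gripper_width: 0.0388
grasp_force: 61.6
t 7.65 tcp [ 0.5265 -0.1812  0.0507] y axis deg -95.8 tilt 0.02 F [-1.   0.5  3.2] w 0.0388
wrist anvil 11108 z 0.0685 [ 526.3 -180.9] [58.  40.9] 83.9
wrist holder 28541 z 0.0423 [ 527.3 -181.1] [111.  108.6] 84.2
```

The top is at 68.5 mm and the force has started to rise, so it is on the floor. Opening, then straight up.

```bash
python3 -m handwheel '[{"dx":0,"dy":0,"dz":0,"rx":0,"ry":0,"rz":0},{"dx":0,"dy":0,"dz":0,"rx":0,"ry":0,"rz":0},{"dx":0,"dy":0,"dz":0,"rx":0,"ry":0,"rz":0},{"dx":0,"dy":0,"dz":0,"rx":0,"ry":0,"rz":0},{"dx":0,"dy":0,"dz":0,"rx":0,"ry":0,"rz":0},{"dx":0,"dy":0,"dz":0,"rx":0,"ry":0,"rz":0},{"dx":0,"dy":0,"dz":0,"rx":0,"ry":0,"rz":0},{"dx":0,"dy":0,"dz":0,"rx":0,"ry":0,"rz":0},{"dx":0,"dy":0,"dz":0,"rx":0,"ry":0,"rz":0},{"dx":0,"dy":0,"dz":0,"rx":0,"ry":0,"rz":0}]' 1
python3 -m handwheel '[{"dx":0,"dy":0,"dz":6,"rx":0,"ry":0,"rz":0},{"dx":0,"dy":0,"dz":12,"rx":0,"ry":0,"rz":0},{"dx":0,"dy":0,"dz":20,"rx":0,"ry":0,"rz":0},{"dx":0,"dy":0,"dz":25,"rx":0,"ry":0,"rz":0},{"dx":0,"dy":0,"dz":25,"rx":0,"ry":0,"rz":0},{"dx":0,"dy":0,"dz":25,"rx":0,"ry":0,"rz":0},{"dx":0,"dy":0,"dz":20,"rx":0,"ry":0,"rz":0},{"dx":0,"dy":0,"dz":0,"rx":0,"ry":0,"rz":0},{"dx":0,"dy":0,"dz":0,"rx":0,"ry":0,"rz":0}]' 1
python3 -c "
from h import *
o=look(); save(o['wrist'],'w2')"
```

```text
clock: 8.53
tcp_pos: [0.5264, -0.1811, 0.0503]
tool_rot: [0.999, -0.051, -0.0, 0.0]
wrist_force: [0.2, -0.3, 0.4]
gripper_width: 0.0856
grasp_force: 0.0
clock: 9.28
tcp_pos: [0.5272, -0.1813, 0.1854]
tool_rot: [0.999, -0.051, 0.002, 0.0]
wrist_force: [-0.2, -0.1, 0.3]
gripper_width: 0.085
grasp_force: 0.0
t 9.28 tcp [ 0.5272 -0.1813  0.1854] y axis deg -95.8 tilt 0.23 F [-0.2 -0.1  0.3] w 0.085
top anvil 198 z 0.0668 [ 524.9 -174.5] [27.6 38.5] 83.9
top holder 545 z 0.0408 [ 522.7 -154. ] [57.7 99. ] 84.6
side anvil 122 z 0.068 [ 527.4 -179. ] [42.3 39.7] 84.7
side holder 613 z 0.0421 [ 528.1 -180.1] [113.7 110.6] 84.5
wrist anvil 2729 z 0.0683 [ 526.1 -180.9] [40.  40.1] 84.0
wrist holder 12919 z 0.0422 [ 526.  -180.9] [110.4 110.5] 84.2
```

View pics/w2.png

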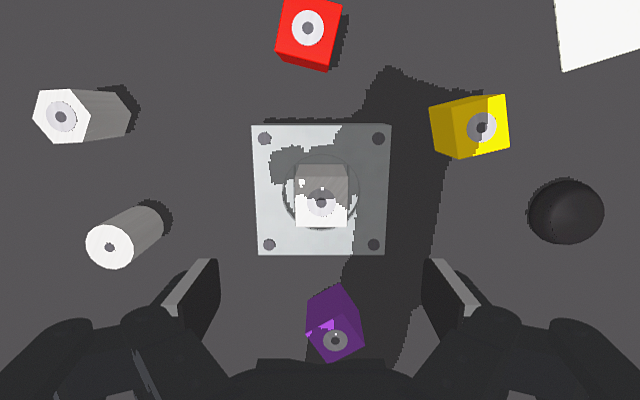

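The wrist picture shows the anvil at (321,200), square with the holder, centred in the recess and released. Its top is 26 mm above the holder's, and the look-alikes have not been touched. Handing in.

```bash
python3 -c "
from station import *
print(sign_off())"
```

```text
the job is handed in; nothing more can be done
None
```

The crooked anvil is fully home in its recess, square, centred and released (top 26 mm above the holder's); the seated anvil was never approached, and the job was handed in at about 9.5 s.

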